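# Refit and lock the filter hatch of a bench dust extractor

### The job

The filter of the little bench dust extractor has been changed: put its hatch cover back into the port on top, press it gently down against the foam seal until it stops, and turn the red wing a quarter turn clockwise until it drops into its locked detent and holds the cover down by itself. The cover is thin plastic, so never push it with more than about 20 newtons. Leave the things standing round about where they are.

Things in the scene. Friction and masses are not known exactly. Their poses are not given: they have to be found in the camera images.
- wing_grip (a point): Centre (half-way up) of the red wing handle on the loose hatch cover: 46 mm long (x), 12 mm thick (y), 31 mm high (z up). 17.5 mm below this point is a flat steel disc, 46 mm across, that turns with the wing; fingertips may press on it. The wing lifts the cover. At the start the cover stands level on the table, this point 64 mm up, wing open (along the cover's long side).
- hatch_cover: Loose grey hatch cover, 0.26 kg +-30%. Origin: centre of its skirt's lower edge, x along its long side, z up. Flange plate 132x112x6 mm over a hollow skirt 104x84 mm, 36 mm deep. In the skirt hangs the fastener's cross bar (37x7x6 mm, top 28 mm below the flange's underside), parallel to the wing and turning with it. Fits the port either way round (half a turn).
- cover_flange (a point): Centre of the underside of the cover's flange, the face that meets the foam seal: 36 mm above the cover's origin, 28 mm below wing_grip; axes as the cover's.
- wing (a joint): Angle of the wing relative to the cover: 0 = open (along the long side, white dots), 1.57 = locked (across, green dots); grows clockwise seen from above; end stops at -0.06 and 1.68. It turns with slight friction (0.06 N m).
- dust_extractor: Bench dust extractor, pale grey box on a dark base, 160x200 mm, a hose spigot on its left side, 85 mm high, fixed; origin under its centre, switch to -x. Inside the port two steel keeper brackets leave a 16 mm slot along the port's long side: the cross bar passes down it with the wing open, then turns under them. A 2 mm notch across the underside of each is the locked detent.
- port (a point): Centre of the port (opening 110x90 mm) at deck level, 85 mm above the table; x along its long side, z up. The skirt goes into it, wing open. The keeper brackets in it are set higher or lower for filters of different thickness: their depth differs by up to 12 mm from start to start and is not measured.
- seal_top (a point): Centre of the port at the top of the springy black foam seal round it, 24 mm above the deck, where the flange first rests. Pressing takes 4 N plus 0.3 N/mm. 5 to 17 mm down the cover stops firmly on the brackets (push of 13 N or more felt); only in the last 1.5 mm before that can the bar turn under them. Eased at 1.57, it rises 3.5 mm into the detent and stays down 1.5 to 13.5 mm.
- amber_jar: Amber pill jar with white cap, 48 mm wide, 78 mm high, origin under its centre; bystander on the left.
- glue: Black glue bottle with blue cap, 23x30 mm, 88 mm high, origin under its centre; bystander on the left.
- stone: Rough brown stone 38x56x30 mm, origin under its centre; bystander on the right.
- small_jar: Small amber pill jar with white cap, 40 mm wide, 54 mm high, origin under its centre; bystander on the right.

How it is judged:
By the outcome, as a careful person would: the job done as asked, in the order asked, and still so for the second after the job is handed in, with the robot touching nothing.
It also fails if it takes over 51 s, if anything falls off the work surface, if the arm or the gripper's body presses on something with over 40 N, if the wrist force passes 120 N, or if a joint passes its speed limit or range.

### The arm

A 6-joint arm with a two-finger parallel gripper is mounted at the origin on a cart in front of the work surface, level with it; the furniture and walls round the work are solid. World frame = base frame: x ahead of the robot, y to its left, z up, the work surface at z = 0. Lengths are in m, angles in rad, forces in N, time in s.
With the tool pointing down it reaches from about 0.25 to 0.725 m from the base axis. Payload 4 kg.
Tool frame: the origin (TCP) lies midway between the tips of the shut fingers; the grasp point (between the pads) lies manip.grip_depth behind it (manip.grip_depth is the distance from the TCP to the grasp point, in m); z points along the fingers, x is the direction in which the jaws open and shut, and the axes are right-handed (so a half turn about z gives the same grasp; the last joint's range is limited). The gripper opens to 85 mm and grips with 20 to 120 N. Pads are 22 mm wide; open, the fingers measure 114 mm over their backs; the gripper's body (76 mm by 85 mm) begins 54 mm behind the grasp point. The pads swing forward as they close: fully open they stand 13 mm farther back than shut.
Start: joints at [-1.189, 0.241, 0.005, 1.335, 0, 1.571], TCP at [0.186, -0.464, 0.231] pointing down, gripper open.
Joint ranges: [-2.72, 2.72], [-1.05, 1.87], [-1.09, 1.28], [-1.99, 2.15], [-1.42, 1.44], [-3.14, 3.14]. Speed limits (rad/s): [2.79, 2.79, 3.14, 3.14, 3.14, 3.14].

### API

Orientations are given as a rotation vector (axis times angle).
In Python, from bench import manip, camera, get_calibration, job, search_frame, mark_of gives the robot as it stands. The module is installed in compiled form; this text tells all that it offers.
- The arm moves only by the shell command python3 -m inch 'ROWS'. ROWS is JSON, a list of rows, each a list of 7 numbers: the shift along the tool's x, y, z in m, then the turn, a rotation vector about the tool's x, y, z in rad, then the opening, from 0 (shut) to 1 (fully open). A call has 1 to 12 rows; each row shifts and turns the commanded pose from where the row before left it, along the tool's axes as they then stand; what a row does not reach is not made up. A row lasts 1/8 s, in which the tool goes at most 62.5 mm and 10.7 degrees, less where a joint would pass 70% of its speed; a pose out of reach is approached as far as the arm can. A call is refused whole if a number of a shift passes 0.0625 or a number of a turn 0.188, either way. A call with a gripper value outside its range is refused whole. The fingers move at their own pace and stop on an object; the grip force is fixed at half the most. Time passes only in rows, so rows that do not move let the fingers close. It gives the time, the measured TCP pose, the force and the opening at its end, in the units of the state.
- manip.read_state(): the state, without advancing time (a new reading comes with each control period).
- camera(name): name is "scene" or "top" or "wrist"; returns (picture, depth): 384x512x3 uint8, blue, green, red; 384x512 float32, m along the optical axis (not along the pixel's ray), 0 where there is no reading.
- get_calibration(name): a dict with "fx", "fy", "cx", "cy" (pixels), "R" (3x3) and "t" (3): a world point X has camera coordinates R X + t. Camera axes: x right, y down, z forward; pixel columns grow to the right and rows downward; lengths in m; the calibration is good to about 2 mm. A picture is of the moment at which its call begins: read the wrist's pose just before it. get_calibration takes no time and is no camera call; for the wrist camera it gives the pose at the moment of the call.
- job.close_job(): hands the job in, once; it reports no verdict.
Trained networks look in the newest picture that a camera, given by its name, has taken for a name from the list of things; names that differ only in an ending like _2 or _b are one class to them, and where a whole thing is asked for, a point or a joint stands for the part that bears it (a point fixed in the world has none). Each returns a list of dicts, best first, with "confidence" (0 to 1); they miss things now and then, are a little off and sometimes report something else, mostly with a low value. They report only what shows in the picture. A call takes as long as a camera call.
- search_frame(camera, target): "at" ([row, column] as shares, 0 to 1, of the picture: columns of its width, rows of its height, amid what is visible of it).
- mark_of(camera, target): "at" ([row, column] as shares, 0 to 1, of the picture: columns of its width, rows of its height: a listed point, or the origin of a listed thing).
The state is a dict: "time": time; "joint_positions": joint angles; "joint_vel": joint speeds; "joint_efforts": joint torques, N m; "eef_pos": TCP position; "tool_rot": TCP orientation; "contact_force": force on the tool from outside, world axes, zero at the start; "moment": the same for the moment, N m; "finger_gap": finger opening in m.
Only numpy, scipy, OpenCV 4.12 (cv2) and the standard library are available. Lean on these libraries where they do the work, as an engineer would, in place of code of your own. Each camera call takes 0.05 s, during which the arm holds its last target.

## Working session

There is one attempt and no reset: what is moved stays moved. The work goes in short steps, Python scripts to look and compute and a shell command to move; the robot and the scene stay as the last step left them, time stands still between calls to the robot, and variables do not carry over. Pictures are saved under pics/ and viewed, and the job is handed in when it is done.

```bash
mkdir -p pics; ls; cat > h.py <<'E'
import numpy as np, cv2
from bench import manip, camera, get_calibration, job, search_frame, mark_of
from scipy.spatial.transform import Rotation as R
def ray(c,at):
    k=get_calibration(c) if isinstance(c,str) else c
    r,cc=at[0]*384,at[1]*512
    d=np.array([(cc-k['cx'])/k['fx'],(r-k['cy'])/k['fy'],1.])
    Rm=np.array(k['R']);t=np.array(k['t'])
    return -Rm.T@t, Rm.T@d
def proj(k,X):
    p=np.array(k['R'])@np.array(X)+np.array(k['t']);return p[0]/p[2]*k['fx']+k['cx'],p[1]/p[2]*k['fy']+k['cy']
def tri(rays):
    A=np.zeros((3,3));b=np.zeros(3)
    for o,d in rays:
        d=d/np.linalg.norm(d);P=np.eye(3)-np.outer(d,d);A+=P;b+=P@o
    X=np.linalg.solve(A,b)
    return X,[np.linalg.norm(np.cross(X-o,d/np.linalg.norm(d))) for o,d in rays]
def st():
    s=manip.read_state();print({k:np.round(s[k],4).tolist() for k in ['time','eef_pos','tool_rot','contact_force','moment','finger_gap']})
    return s
E
cat > a.py <<'E'
from h import *
print(manip.grip_depth); st()
for c in ['scene','top','wrist']:
    p,d=camera(c); cv2.imwrite(f'pics/{c}0.png',p); np.save(f'pics/{c}0d.npy',d)
rs={}
for n in ['wing_grip','hatch_cover','cover_flange','port','seal_top','dust_extractor','amber_jar','glue','stone','small_jar']:
    rr=[]
    for c in ['scene','top']:
        m=mark_of(c,n)
        print(n,c,[(np.round(x['at'],3).tolist(),round(x['confidence'],2)) for x in m[:2]])
        if m: rr.append(ray(c,m[0]['at']))
    if len(rr)==2:
        X,e=tri(rr);print('   ',X.round(4),np.round(e,4))
st()
E
python3 a.py
```

```text
pics
0.0187
{'time': 0.0, 'eef_pos': [0.1861, -0.4634, 0.2304], 'tool_rot': [-2.6016, 1.7589, 0.0027], 'contact_force': [0.1462, 0.67, -0.5574], 'moment': [0.0178, -0.0513, -0.0119], 'finger_gap': 0.0852}
wing_grip scene [([0.572, 0.399], 0.49)]
wing_grip top [([0.509, 0.38], 0.71), ([0.504, 0.647], 0.71)]
    [0.4678 0.202  0.0602] [0.002 0.002]
hatch_cover scene [([0.609, 0.396], 0.61), ([0.359, 0.656], 0.27)]
hatch_cover top [([0.512, 0.386], 0.69)]
    [ 0.4806  0.2039 -0.0075] [0.0008 0.0008]
cover_flange scene [([0.59, 0.4], 0.84)]
cover_flange top [([0.514, 0.385], 0.77)]
    [0.4706 0.2006 0.0291] [0.0006 0.0006]
port scene [([0.394, 0.594], 0.84)]
port top [([0.504, 0.653], 0.77)]
    [ 0.4788 -0.2007  0.0765] [0.0039 0.0039]
seal_top scene [([0.386, 0.601], 0.78)]
seal_top top [([0.503, 0.653], 0.87)]
    [ 0.4708 -0.201   0.0931] [0.0011 0.0011]
dust_extractor scene [([0.448, 0.593], 0.86)]
dust_extractor top [([0.531, 0.63], 0.58)]
    [ 0.4567 -0.1774  0.0176] [0.0002 0.0002]
amber_jar scene [([0.73, 0.258], 0.84)]
amber_jar top [([0.523, 0.249], 0.73)]
    [ 0.4665  0.4226 -0.0016] [0.003 0.003]
glue scene [([0.786, 0.294], 0.72)]
glue top [([0.588, 0.243], 0.59)]
    [ 0.387   0.4212 -0.0022] [0.0011 0.0011]
stone scene [([0.574, 0.398], 0.69), ([0.367, 0.658], 0.64)]
stone top [([0.49, 0.769], 0.52)]
    [ 0.5657 -0.142  -0.0617] [0.2722 0.2722]
small_jar scene [([0.41, 0.699], 0.67)]
small_jar top [([0.556, 0.768], 0.68)]
    [ 0.4272 -0.4102 -0.0246] [0.0119 0.0119]
{'time': 1.15, 'eef_pos': [0.1863, -0.464, 0.2313], 'tool_rot': [2.6025, -1.7596, 0.0], 'contact_force': [0.2275, -0.3619, 0.387], 'moment': [0.0515, -0.0407, 0.0101], 'finger_gap': 0.0854}
```

View pics/top0.png

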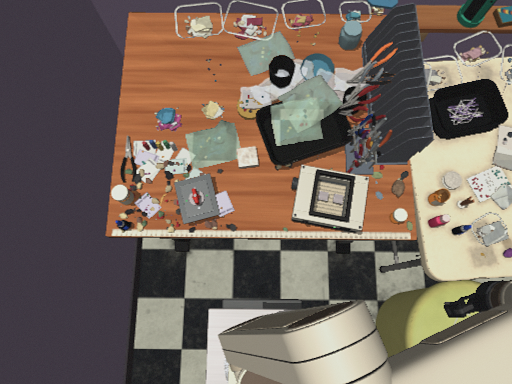

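View pics/scene0.png

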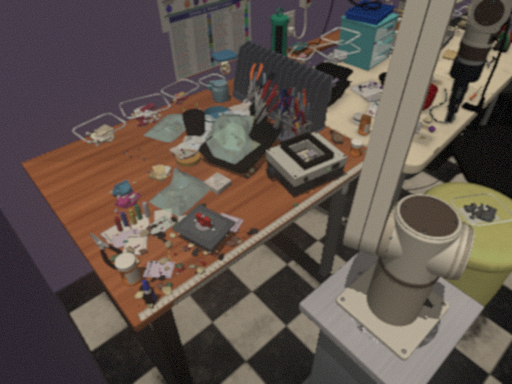

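The top view shows the cover with its red wing at about (197,198) and the extractor port at about (332,195), slightly rotated. I'll enlarge both to get their yaws.

```bash
cat > b.py <<'E'
from h import *
p=cv2.imread('pics/top0.png');d=np.load('pics/top0d.npy')
a=cv2.resize(p[165:235,160:240],None,fx=5,fy=5,interpolation=cv2.INTER_CUBIC)
b=cv2.resize(p[155:235,285:375],None,fx=4.375,fy=4.375,interpolation=cv2.INTER_CUBIC)
cv2.imwrite('pics/crop0.png',np.hstack([a,b]))
k=get_calibration('top')
vv,uu=np.mgrid[0:384,0:512]
P=np.stack([(uu-k['cx'])/k['fx']*d,(vv-k['cy'])/k['fy']*d,d],-1)
W=(P-np.array(k['t']))@np.array(k['R'])
def rect(m,n):
    m=cv2.morphologyEx(m.astype(np.uint8),cv2.MORPH_OPEN,np.ones((2,2)))
    nn,l,s,c=cv2.connectedComponentsWithStats(m)
    i=1+np.argmax(s[1:,4]); pts=W[l==i][:,:2].astype(np.float32)
    print(n,len(pts),cv2.minAreaRect(pts),W[l==i].mean(0))
box=lambda u0,u1,v0,v1:(uu>u0)&(uu<u1)&(vv>v0)&(vv<v1)
print('fx',k['fx'],'z of cam',d.max())
rect(box(165,232,170,230)&(W[...,2]>.03)&(W[...,2]<.055),'flange')
hsv=cv2.cvtColor(p,cv2.COLOR_BGR2HSV)
rect(box(180,215,180,215)&((hsv[...,0]<8)|(hsv[...,0]>172))&(hsv[...,1]>140),'wing')
rect(box(287,375,155,235)&(W[...,2]>.07),'deck')
rect(box(287,375,155,235)&(W[...,2]>.1),'seal')
rect(box(300,365,165,225)&(hsv[...,2]<70),'black')
for n,u,v in [('wing',197,198),('port',331,195)]: print(n,W[v-2:v+3,u-2:u+3].mean((0,1)))
E
python3 b.py
```

```text
fx 405.9440224248379 z of cam 2.0078766
flange 1527 ((0.34724724292755127, 0.14851847290992737), (0.39320579171180725, 0.1281297206878662), 23.160871505737305) [0.46125847 0.19621278 0.04171977]
wing 38 ((0.4558422267436981, 0.19609348475933075), (0.02459346503019333, 0.01311784889549017), 0.39881372451782227) [0.45398836 0.19363168 0.06871146]
deck 2806 ((0.36437612771987915, -0.17041617631912231), (0.2348427027463913, 0.44459104537963867), 71.22941589355469) [ 0.45588738 -0.19359322  0.09014101]
seal 636 ((0.34934449195861816, -0.1429765224456787), (0.142071932554245, 0.41912975907325745), 64.1627197265625) [ 0.46112304 -0.19653499  0.10288265]
black 636 ((0.3475933074951172, -0.1403418481349945), (0.140212282538414, 0.4132232367992401), 64.3507080078125) [ 0.46181827 -0.19534161  0.10559324]
wing [0.45889278 0.19440225 0.07183362]
port [ 0.476735   -0.19808632  0.05164054]
```

```bash
python3 -c "
from h import *
print(R.from_rotvec(manip.read_state()['tool_rot']).as_matrix().round(3)); k=get_calibration('wrist');print(np.array(k['R']).round(3),np.array(k['t']).round(3),k['fx'])"
```

```text
[[ 0.373 -0.928  0.   ]
 [-0.928 -0.373 -0.   ]
 [ 0.     0.    -1.   ]]
[[ 0.373 -0.928 -0.   ]
 [-0.882 -0.355  0.309]
 [-0.286 -0.115 -0.951]] [-0.5   -0.04   0.379] 322.3923826301438
```

View pics/crop0.png

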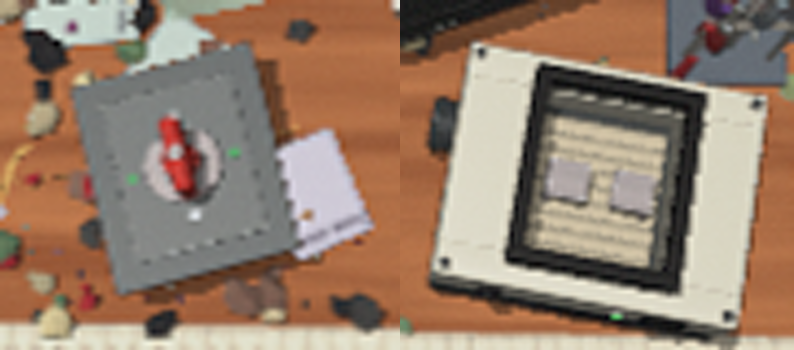

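```bash
cat > plan.py <<'E'
# work out how far: python3 plan.py x y z yawdeg nrows
from h import *
import sys
def plan(x,y,z,yaw,n,ccw=None):
    s=manip.read_state();p=np.array(s['eef_pos']);M=R.from_rotvec(s['tool_rot']).as_matrix()
    y0=np.degrees(np.arctan2(M[1,0],M[0,0]));dy=(yaw-y0+180)%360-180
    if ccw==1 and dy<0: dy+=360
    D=np.array([x,y,z])-p;print('from',p.round(4),'yaw',round(y0,2),'turn',round(dy,2),'tilt',M[:,2].round(4),'q',np.round(s['joint_positions'],3))
    for i in range(n):
        a=np.radians(y0+dy*i/n);d=D/n
        print([round(d[0]*np.cos(a)+d[1]*np.sin(a),4),round(d[0]*np.sin(a)-d[1]*np.cos(a),4),round(-d[2],4),0,0,round(-np.radians(dy)/n,4)])
if __name__=='__main__': plan(*map(float,sys.argv[1:5]),int(sys.argv[5]))
E
python3 -m inch '[[-0.03,-0.03,0,0,0,-0.18,1]]'
python3 plan.py .40 .19 .27 102.5 16
```

```text
time: 1.27
eef_pos: [0.2028, -0.4263, 0.231]
tool_rot: [2.751, -1.516, 0.001]
contact_force: [0.6, -0.3, 0.3]
finger_gap: 0.0854
from [ 0.2028 -0.4263  0.231 ] yaw -57.71 turn 160.21 tilt [ 2.e-04 -9.e-04 -1.e+00] q [-1.127  0.185 -0.067  1.318 -0.     1.451]
[np.float64(-0.026), np.float64(-0.031), np.float64(-0.0024), 0, 0, np.float64(-0.1748)]
[np.float64(-0.0202), np.float64(-0.035), np.float64(-0.0024), 0, 0, np.float64(-0.1748)]
[np.float64(-0.0138), np.float64(-0.038), np.float64(-0.0024), 0, 0, np.float64(-0.1748)]
[np.float64(-0.007), np.float64(-0.0398), np.float64(-0.0024), 0, 0, np.float64(-0.1748)]
[np.float64(0.0001), np.float64(-0.0404), np.float64(-0.0024), 0, 0, np.float64(-0.1748)]
[np.float64(0.0071), np.float64(-0.0398), np.float64(-0.0024), 0, 0, np.float64(-0.1748)]
[np.float64(0.0139), np.float64(-0.038), np.float64(-0.0024), 0, 0, np.float64(-0.1748)]
[np.float64(0.0203), np.float64(-0.035), np.float64(-0.0024), 0, 0, np.float64(-0.1748)]
[np.float64(0.0261), np.float64(-0.0309), np.float64(-0.0024), 0, 0, np.float64(-0.1748)]
[np.float64(0.0311), np.float64(-0.0259), np.float64(-0.0024), 0, 0, np.float64(-0.1748)]
[np.float64(0.0351), np.float64(-0.0201), np.float64(-0.0024), 0, 0, np.float64(-0.1748)]
[np.float64(0.038), np.float64(-0.0137), np.float64(-0.0024), 0, 0, np.float64(-0.1748)]
[np.float64(0.0399), np.float64(-0.0069), np.float64(-0.0024), 0, 0, np.float64(-0.1748)]
[np.float64(0.0404), np.float64(0.0001), np.float64(-0.0024), 0, 0, np.float64(-0.1748)]
[np.float64(0.0398), np.float64(0.0072), np.float64(-0.0024), 0, 0, np.float64(-0.1748)]
[np.float64(0.0379), np.float64(0.014), np.float64(-0.0024), 0, 0, np.float64(-0.1748)]
```

```bash
sed -i 's/print(\[round(d\[0\]/print([float(v) for v in [round(d[0]/; s/,4)\])$/,4)]])/' plan.py; python3 plan.py .455 -.195 .3 20 8; tail -4 plan.py
```

```text
from [ 0.2028 -0.4263  0.231 ] yaw -57.71 turn 77.71 tilt [ 2.e-04 -9.e-04 -1.e+00] q [-1.127  0.185 -0.067  1.318 -0.     1.451]
[-0.0076, -0.0421, -0.0086, 0.0, 0.0, -0.1695]
[-0.0004, -0.0428, -0.0086, 0.0, 0.0, -0.1695]
[0.0068, -0.0422, -0.0086, 0.0, 0.0, -0.1695]
[0.0139, -0.0405, -0.0086, 0.0, 0.0, -0.1695]
[0.0205, -0.0376, -0.0086, 0.0, 0.0, -0.1695]
[0.0265, -0.0336, -0.0086, 0.0, 0.0, -0.1695]
[0.0318, -0.0286, -0.0086, 0.0, 0.0, -0.1695]
[0.0362, -0.0228, -0.0086, 0.0, 0.0, -0.1695]
    for i in range(n):
        a=np.radians(y0+dy*i/n);d=D/n
        print([float(v) for v in [round(d[0]*np.cos(a)+d[1]*np.sin(a),4),round(d[0]*np.sin(a)-d[1]*np.cos(a),4),round(-d[2],4),0,0,round(-np.radians(dy)/n,4)]])
if __name__=='__main__': plan(*map(float,sys.argv[1:5]),int(sys.argv[5]))
```

```bash
python3 -m inch '[[-0.008,-0.042,-0.009,0,0,-0.17,1],[0,-0.043,-0.009,0,0,-0.17,1],[0.007,-0.042,-0.009,0,0,-0.17,1],[0.014,-0.04,-0.009,0,0,-0.17,1],[0.02,-0.038,-0.009,0,0,-0.17,1],[0.026,-0.034,-0.009,0,0,-0.17,1],[0.032,-0.029,-0.009,0,0,-0.17,1],[0.036,-0.023,-0.009,0,0,-0.17,1],[0,0,0,0,0,0,1]]'
cat > c.py <<'E'
from h import *
import sys
tag=sys.argv[1]; names=sys.argv[2:]
s=st();k=get_calibration('wrist')
p,d=camera('wrist');cv2.imwrite(f'pics/{tag}.png',p);np.savez(f'pics/{tag}.npz',d=d,R=k['R'],t=k['t'],k=[k['fx'],k['fy'],k['cx'],k['cy']])
for n in names:
    m=mark_of('wrist',n)
    for x in m[:2]:
        o,dd=ray(k,x['at']); 
        print(n,np.round([x['at'][1]*512,x['at'][0]*384],1),round(x['confidence'],2),*[(z,(o+dd*(z-o[2])/dd[2])[:2].round(4).tolist()) for z in (.064,.085,.109)])
E
python3 c.py port1 port seal_top
```

```text
time: 2.4
eef_pos: [0.4564, -0.191, 0.3037]
tool_rot: [3.092, 0.555, 0.002]
contact_force: [-0.7, 0.1, 0.7]
finger_gap: 0.0854
{'time': 2.4, 'eef_pos': [0.4564, -0.191, 0.3037], 'tool_rot': [3.0917, 0.5555, 0.0022], 'contact_force': [-0.6623, 0.0556, 0.707], 'moment': [-0.0353, 0.0298, 0.0103], 'finger_gap': 0.0854}
port [263.4 161.7] 0.68 (0.064, [0.4701, -0.1931]) (0.085, [0.4678, -0.1889]) (0.109, [0.4652, -0.1841])
seal_top [259.9 166. ] 0.7 (0.064, [0.468, -0.1996]) (0.085, [0.4658, -0.195]) (0.109, [0.4634, -0.1898])
```

View pics/port1.png

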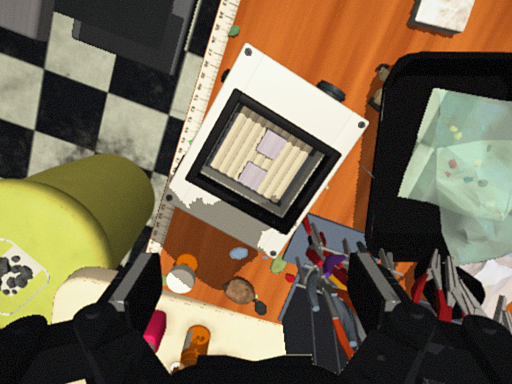

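The wrist picture shows the port well: black seal frame centred near (263,162), two brackets at (270,143) and (253,174), deck corners at (248,47), (366,122), (277,256), (168,198). I'll fit rectangles to it using depth.

```bash
cat > d.py <<'E'
from h import *
z=np.load('pics/port1.npz');p=cv2.imread('pics/port1.png');d=z['d'];fx,fy,cx,cy=z['k']
vv,uu=np.mgrid[0:384,0:512]
W=(np.stack([(uu-cx)/fx*d,(vv-cy)/fy*d,d],-1)-z['t'])@z['R']
ok=d>0
hsv=cv2.cvtColor(p,cv2.COLOR_BGR2HSV)
def big(m):
    m=cv2.morphologyEx(m.astype(np.uint8),cv2.MORPH_OPEN,np.ones((3,3)))
    n,l,s,c=cv2.connectedComponentsWithStats(m);return l==1+np.argmax(s[1:,4])
box=(uu>150)&(uu<385)&(vv>30)&(vv<262)
o=-z['R'].T@z['t']
def plane(u,v,h):
    r=np.stack([(u-cx)/fx,(v-cy)/fy,np.ones_like(u,float)],-1)@z['R']
    return o+r*((h-o[2])/r[...,2])[...,None]
H=W[...,2]
print('deck z',np.median(H[ok&box&(hsv[...,2]>150)&(H>.07)&(H<.1)]))
seal=big(ok&box&(hsv[...,2]<80)&(H>.095)); zs=np.median(H[seal]);print('seal z',zs)
def fit(pts): 
    r=cv2.minAreaRect(pts.astype(np.float32).reshape(-1,1,2));b=cv2.boxPoints(r)
    e=[b[1]-b[0],b[2]-b[1]];e=max(e,key=np.linalg.norm);print(np.round(r[0],4),np.round(r[1],4),'long yaw',((np.degrees(np.arctan2(e[1],e[0]))+90)%180-90).round(2))
V=W[seal];fit(V[:,:2])
cs,hi=cv2.findContours(seal.astype(np.uint8),cv2.RETR_CCOMP,cv2.CHAIN_APPROX_NONE)
for c in sorted(cs,key=len)[-2:]:
    c=c[:,0,:].astype(float);print('contour',len(c));fit(plane(c[:,0],c[:,1],zs)[:,:2])
deck=big(ok&box&(H>.075));c=max(cv2.findContours(deck.astype(np.uint8),cv2.RETR_EXTERNAL,cv2.CHAIN_APPROX_NONE)[0],key=len)[:,0,:].astype(float)
print('deck');fit(plane(c[:,0],c[:,1],.085)[:,:2])
for u,v in [(270,143),(253,174),(262,158)]: print('br',W[v-2:v+3,u-2:u+3].mean((0,1)).round(4))
E
python3 d.py; python3 plan.py .455 .195 .26 102.5 9
```

```text
deck z 0.08395092613021479
seal z 0.10783242134628288
[ 0.4661 -0.1899] [0.1105 0.1316] long yaw -10.33
contour 321
[ 0.4642 -0.1884] [0.0907 0.1131] long yaw -10.47
contour 387
[ 0.466  -0.1897] [0.11   0.1313] long yaw -10.34
deck
[ 0.4656 -0.1889] [0.1978 0.1588] long yaw 79.68
br [ 0.4679 -0.1674  0.0774]
br [ 0.4624 -0.2085  0.0775]
br [ 0.4681 -0.1917  0.0525]
from [ 0.4539 -0.1929  0.303 ] yaw 20.05 turn 82.45 tilt [-9.e-04 -0.e+00 -1.e+00] q [-0.402  0.209  0.149  1.512 -0.     0.819]
[0.0149, -0.0404, 0.0048, 0.0, 0.0, -0.1599]
[0.0211, -0.0376, 0.0048, 0.0, 0.0, -0.1599]
[0.0269, -0.0337, 0.0048, 0.0, 0.0, -0.1599]
[0.0319, -0.029, 0.0048, 0.0, 0.0, -0.1599]
[0.0361, -0.0236, 0.0048, 0.0, 0.0, -0.1599]
[0.0394, -0.0175, 0.0048, 0.0, 0.0, -0.1599]
[0.0417, -0.011, 0.0048, 0.0, 0.0, -0.1599]
[0.0429, -0.0042, 0.0048, 0.0, 0.0, -0.1599]
[0.043, 0.0026, 0.0048, 0.0, 0.0, -0.1599]
```

```bash
python3 c.py port2 seal_top; sed -i 's/port1/port2/' d.py; python3 d.py;  python3 plan.py .455 .195 .26 102.5 9|head -1
```

```text
{'time': 2.55, 'eef_pos': [0.4539, -0.1929, 0.303], 'tool_rot': [-3.0935, -0.547, 0.0014], 'contact_force': [0.0553, -0.4929, 0.2465], 'moment': [0.0077, 0.0368, -0.0412], 'finger_gap': 0.0856}
seal_top [263.  163.5] 0.92 (0.064, [0.4672, -0.1972]) (0.085, [0.465, -0.1928]) (0.109, [0.4625, -0.1879])
deck z 0.08396007186585527
seal z 0.10782594654933668
[ 0.464  -0.1906] [0.1083 0.1291] long yaw -10.32
contour 342
[ 0.4637 -0.1877] [0.0934 0.1125] long yaw -10.82
contour 378
[ 0.464  -0.1905] [0.1079 0.1288] long yaw -10.41
deck
[ 0.4657 -0.1889] [0.1978 0.1586] long yaw 79.65
br [ 0.4649 -0.1692  0.0774]
br [ 0.4592 -0.2103  0.0774]
br [ 0.4647 -0.1933  0.0535]
from [ 0.4536 -0.1933  0.3031] yaw 20.0 turn 82.5 tilt [-7.e-04  1.e-04 -1.e+00] q [-0.403  0.209  0.149  1.512 -0.     0.819]
```

```bash
python3 -m inch '[[0.015,-0.04,0.005,0,0,-0.16,1],[0.021,-0.038,0.005,0,0,-0.16,1],[0.027,-0.034,0.005,0,0,-0.16,1],[0.032,-0.029,0.005,0,0,-0.16,1],[0.036,-0.024,0.005,0,0,-0.16,1],[0.039,-0.018,0.005,0,0,-0.16,1],[0.042,-0.011,0.005,0,0,-0.16,1],[0.043,-0.004,0.005,0,0,-0.16,1],[0.043,0.003,0.005,0,0,-0.16,1],[0,0,0,0,0,0,1],[0,0,0,0,0,0,1]]'
python3 c.py cov1 wing_grip cover_flange
```

```text
time: 4.03
eef_pos: [0.4545, 0.1949, 0.2582]
tool_rot: [1.966, 2.45, -0.001]
contact_force: [-0.0, 0.4, 0.4]
finger_gap: 0.0855
{'time': 4.025, 'eef_pos': [0.4545, 0.1949, 0.2582], 'tool_rot': [1.9664, 2.4499, -0.0012], 'contact_force': [-0.003, 0.4048, 0.4033], 'moment': [-0.0126, -0.0196, 0.0294], 'finger_gap': 0.0855}
wing_grip [261.3 177.8] 0.78 (0.064, [0.4669, 0.2054]) (0.085, [0.4613, 0.2037]) (0.109, [0.4549, 0.2017])
cover_flange [256.9 174.3] 0.86 (0.064, [0.4641, 0.1999]) (0.085, [0.4587, 0.1985]) (0.109, [0.4525, 0.1969])
```

View pics/cov1.png

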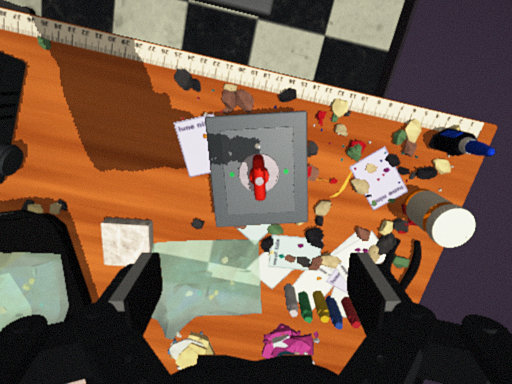

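The cover is at about (258,170), with the red wing running (258,155)-(260,198) along its long side. Nothing tall is in the jaws' way. I'll fit its rectangle.

```bash
cat > e.py <<'E'
from h import *
import sys
z=np.load(f'pics/{sys.argv[1]}.npz');p=cv2.imread(f'pics/{sys.argv[1]}.png');d=z['d'];fx,fy,cx,cy=z['k']
vv,uu=np.mgrid[0:384,0:512]
W=(np.stack([(uu-cx)/fx*d,(vv-cy)/fy*d,d],-1)-z['t'])@z['R']
H=W[...,2];hsv=cv2.cvtColor(p,cv2.COLOR_BGR2HSV)
def big(m):
    m=cv2.morphologyEx(m.astype(np.uint8),cv2.MORPH_OPEN,np.ones((3,3)))
    n,l,s,c=cv2.connectedComponentsWithStats(m);return l==1+np.argmax(s[1:,4])
o=-z['R'].T@z['t']
def plane(c,h):
    r=np.stack([(c[:,0]-cx)/fx,(c[:,1]-cy)/fy,np.ones(len(c))],-1)@z['R'];return o+r*((h-o[2])/r[...,2])[...,None]
def fit(pts,n): 
    r=cv2.minAreaRect(pts.astype(np.float32).reshape(-1,1,2));b=cv2.boxPoints(r)
    e=[b[1]-b[0],b[2]-b[1]];e=max(e,key=np.linalg.norm);print(n,np.round(r[0],4),np.round(r[1],4),'long yaw',((np.degrees(np.arctan2(e[1],e[0]))+90)%180-90).round(2))
box=(uu>150)&(uu<360)&(vv>90)&(vv<250)&(d>0)
f=big(box&(H>.03)&(H<.1));print('flange z',np.median(H[f]))
c=max(cv2.findContours(f.astype(np.uint8),cv2.RETR_EXTERNAL,cv2.CHAIN_APPROX_NONE)[0],key=len)[:,0,:].astype(float)
fit(W[f][:,:2],'flange pts');fit(plane(c,.042)[:,:2],'flange contour')
red=big(box&((hsv[...,0]<8)|(hsv[...,0]>172))&(hsv[...,1]>130)&(hsv[...,2]>60)&(H>.045))
print('wing z',np.percentile(H[red],[5,50,95]).round(4));t=red&(H>np.percentile(H[red],95)-.004);fit(W[t][:,:2],'wing top');print(W[t].mean(0))
E
python3 e.py cov1; python3 plan.py .455 .195 .26 102.5 1|head -1
```

```text
flange z 0.04171305326714419
flange pts [0.4665 0.2029] [0.1319 0.1119] long yaw 15.88
flange contour [0.4659 0.2027] [0.1311 0.111 ] long yaw 15.9
wing z [0.059  0.075  0.0773]
wing top [0.4568 0.1999] [0.0256 0.0115] long yaw 13.04
[0.45450557 0.19938467 0.07590534]
from [0.4548 0.1946 0.2586] yaw 102.46 turn 0.04 tilt [ 4.e-04 -1.e-04 -1.e+00] q [ 0.404  0.22   0.049  1.4   -0.     0.187]
```

```bash
python3 plan.py .466 .203 .0485 105.9 6
```

```text
from [0.4548 0.1946 0.2586] yaw 102.46 turn 3.44 tilt [ 4.e-04 -1.e-04 -1.e+00] q [ 0.404  0.22   0.049  1.4   -0.     0.187]
[0.001, 0.0021, 0.035, 0.0, 0.0, -0.01]
[0.0009, 0.0021, 0.035, 0.0, 0.0, -0.01]
[0.0009, 0.0021, 0.035, 0.0, 0.0, -0.01]
[0.0009, 0.0022, 0.035, 0.0, 0.0, -0.01]
[0.0009, 0.0022, 0.035, 0.0, 0.0, -0.01]
[0.0009, 0.0022, 0.035, 0.0, 0.0, -0.01]
```

```bash
python3 -m inch '[[0.001,0.004,0.042,0,0,-0.02,1],[0.001,0.004,0.042,0,0,-0.02,1],[0.001,0.004,0.042,0,0,-0.02,1],[0.001,0.001,0.042,0,0,0,1],[0.001,0,0.03,0,0,0,1],[0.001,0,0.01,0,0,0,1],[0,0,0,0,0,0,1]]'; python3 c.py cov2 wing_grip;python3 plan.py .466 .203 .0485 105.9 1
```

```text
time: 5.05
eef_pos: [0.4659, 0.2044, 0.0505]
tool_rot: [-1.891, -2.509, 0.0]
contact_force: [-0.1, -0.5, 0.5]
finger_gap: 0.0856
{'time': 5.05, 'eef_pos': [0.4659, 0.2044, 0.0505], 'tool_rot': [-1.8908, -2.5087, 0.0005], 'contact_force': [-0.0928, -0.4977, 0.5191], 'moment': [-0.0311, -0.0417, -0.0475], 'finger_gap': 0.0856}
wing_grip [252.6 272.1] 0.94 (0.064, [0.4671, 0.2039]) (0.085, [0.4544, 0.2003]) (0.109, [0.4399, 0.1963])
wing_grip [254.1 218.3] 0.51 (0.064, [0.4414, 0.1972]) (0.085, [0.4329, 0.1948]) (0.109, [0.4233, 0.192])
from [0.467  0.2051 0.0518] yaw 106.01 turn -0.11 tilt [ 0.0025  0.0011 -1.    ] q [ 0.414  0.41  -0.258  0.899 -0.     0.134]
[-0.0017, -0.0015, 0.0033, 0.0, 0.0, 0.0019]
```

View pics/cov2.png

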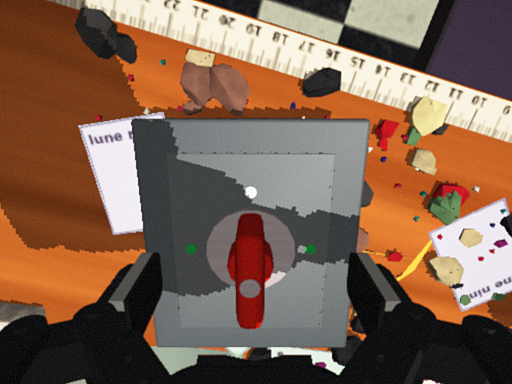

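The wing stands upright at column 250, between the fingers (midpoint about 254), and is aligned with the jaws. Next: down 3 mm, then close.

```bash
python3 -m inch '[[-0.001,-0.0005,0.003,0,0,0,0.6],[0,0,0,0,0,0,0],[0,0,0,0,0,0,0],[0,0,0,0,0,0,0],[0,0,0,0,0,0,0],[0,0,0,0,0,0,0]]'; python3 c.py cov3;python3 plan.py .466 .203 .0485 105.9 1
```

```text
time: 5.9
eef_pos: [0.4657, 0.2038, 0.0477]
tool_rot: [1.889, 2.509, 0.0]
contact_force: [-0.0, -1.6, 3.3]
finger_gap: 0.0111
{'time': 5.9, 'eef_pos': [0.4657, 0.2038, 0.0477], 'tool_rot': [1.8891, 2.5094, 0.0005], 'contact_force': [-0.0003, -1.5523, 3.2576], 'moment': [-0.2497, 0.0312, -0.0098], 'finger_gap': 0.0111}
from [0.4657 0.2037 0.0476] yaw 106.05 turn -0.15 tilt [ 6.e-04 -2.e-04 -1.e+00] q [ 0.413  0.414 -0.265  0.891 -0.     0.133]
[-0.0008, 0.0001, -0.0009, 0.0, 0.0, 0.0026]
```

```bash
python3 -m inch '[[0,0,-0.012,0,0,0,0],[0,0,-0.04,0,0,0,0],[0,0,-0.05,0,0,0,0],[0,0,-0.055,0,0,0,0],[0,0,0,0,0,0,0]]'; python3 plan.py .4648 -.1892 .205 79.65 10
```

```text
time: 6.58
eef_pos: [0.4682, 0.2053, 0.2095]
tool_rot: [1.886, 2.506, 0.014]
contact_force: [0.3, -0.0, -2.6]
finger_gap: 0.0111
from [0.4682 0.2053 0.2095] yaw 106.06 turn -26.41 tilt [ 0.0092  0.0045 -0.9999] q [ 0.413  0.265 -0.02   1.275  0.     0.133]
[-0.0378, -0.0112, 0.0004, 0.0, 0.0, 0.0461]
[-0.0383, -0.0095, 0.0004, 0.0, 0.0, 0.0461]
[-0.0387, -0.0077, 0.0004, 0.0, 0.0, 0.0461]
[-0.039, -0.0059, 0.0004, 0.0, 0.0, 0.0461]
[-0.0392, -0.0041, 0.0004, 0.0, 0.0, 0.0461]
[-0.0394, -0.0023, 0.0004, 0.0, 0.0, 0.0461]
[-0.0394, -0.0005, 0.0004, 0.0, 0.0, 0.0461]
[-0.0394, 0.0013, 0.0004, 0.0, 0.0, 0.0461]
[-0.0393, 0.0031, 0.0004, 0.0, 0.0, 0.0461]
[-0.0391, 0.005, 0.0004, 0.0, 0.0, 0.0461]
```

```bash
python3 -m inch '[[-0.037,-0.011,0,0,0,0.046,0],[-0.038,-0.009,0,0,0,0.046,0],[-0.039,-0.007,0,0,0,0.046,0],[-0.039,-0.006,0,0,0,0.046,0],[-0.039,-0.004,0,0,0,0.046,0],[-0.039,-0.002,0,0,0,0.046,0],[-0.039,0,0,0,0,0.046,0],[-0.039,0.001,0,0,0,0.046,0],[-0.039,0.003,0,0,0,0.046,0],[-0.039,0.005,0,0,0,0.046,0],[0,0,0,0,0,0,0],[0,0,0,0,0,0,0]]'; python3 c.py held1 wing_grip; python3 plan.py .4648 -.1892 .205 79.65 1
python3 -c "
from h import *
for c in ['scene','top']:
    p,d=camera(c);cv2.imwrite(f'pics/{c}1.png',cv2.resize(p[60:240,180:400] if c=='scene' else p[150:245,270:400],None,fx=3 if c=='scene' else 5,fy=3 if c=='scene' else 5,interpolation=cv2.INTER_CUBIC))
"
```

```text
time: 8.07
eef_pos: [0.4629, -0.1869, 0.203]
tool_rot: [-2.41, -2.011, 0.001]
contact_force: [-0.3, 0.6, -1.7]
finger_gap: 0.0111
{'time': 8.075, 'eef_pos': [0.4629, -0.1869, 0.203], 'tool_rot': [-2.4096, -2.011, 0.0013], 'contact_force': [-0.3389, 0.6474, -1.7163], 'moment': [0.0169, -0.0231, -0.0132], 'finger_gap': 0.0111}
wing_grip [255.3 275.1] 0.8 (0.064, [0.561, -0.2033]) (0.085, [0.5479, -0.201]) (0.109, [0.5329, -0.1985])
from [ 0.4633 -0.1865  0.2036] yaw 79.78 turn -0.13 tilt [-0.0015  0.0011 -1.    ] q [-0.383  0.255 -0.049  1.269  0.    -0.204]
[-0.0024, 0.0019, -0.0014, 0.0, 0.0, 0.0023]
```

View pics/held1.png

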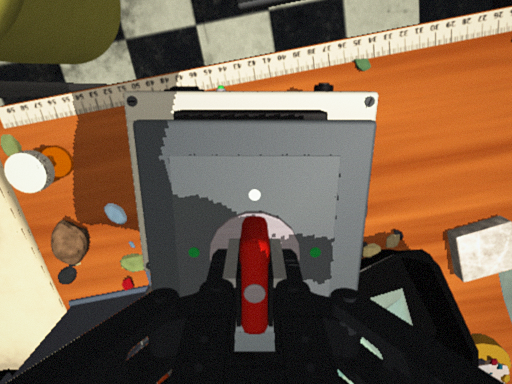

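View pics/scene1.png

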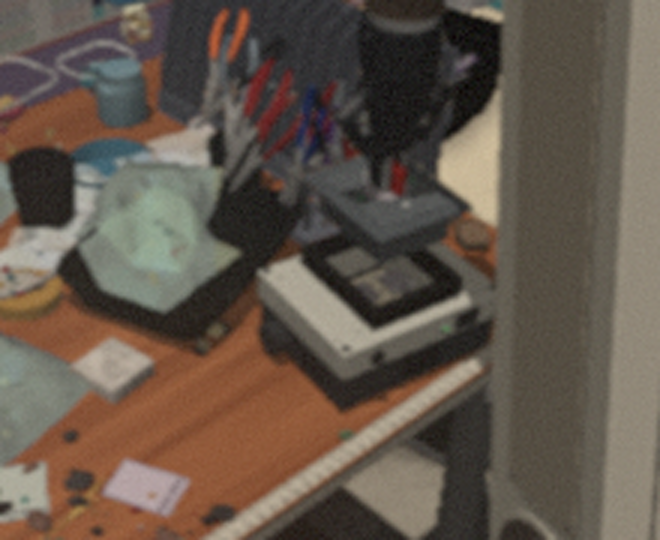

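```bash
cat > f.py <<'E'
from h import *
z=np.load('pics/held1.npz');p=cv2.imread('pics/held1.png');d=z['d'];fx,fy,cx,cy=z['k']
vv,uu=np.mgrid[0:384,0:512]
W=(np.stack([(uu-cx)/fx*d,(vv-cy)/fy*d,d],-1)-z['t'])@z['R'];H=W[...,2]
tcp=np.array([.4633,-.1866,.2036]);a=np.radians(79.65);X=np.array([np.cos(a),np.sin(a)]);Y=np.array([np.sin(a),-np.cos(a)])
L=(W[...,:2]-tcp[:2]); lx=L@X; ly=L@Y
f=(d>0)&(H>.18)&(H<.215)&(vv>110)&(vv<240)&(uu>110)&(uu<400)
print('flange z',np.median(H[f]))
for r in (150,170,190): print('flange lx',r,lx[r][f[r]].min(),lx[r][f[r]].max())
for c in (170,220,300,350): print('flange front ly',ly[:,c][f[:,c]].min())
g=(d>0)&(H>.07)&(H<.095)&(vv>80)&(vv<125)
print('deck z',np.median(H[g]))
for r in (99,103,108): 
  if g[r].any(): print('deck lx',lx[r][g[r]].min(),lx[r][g[r]].max())
for c in (150,200,300,350): print('deck front ly',ly[:,c][g[:,c]].min())
k=dict(fx=fx,fy=fy,cx=cx,cy=cy,R=z['R'],t=z['t'])
o,dd=ray(k,[275.1/384,255.3/512]);q=o+dd*((.2203-o[2])/dd[2]);print('wing net',(q[:2]-tcp[:2])@X,(q[:2]-tcp[:2])@Y)
E
python3 f.py
```

```text
flange z 0.19708557692237713
flange lx 150 -0.05569524948640228 0.05513303835417811
flange lx 170 -0.055741773539276375 0.05564693231277748
flange lx 190 -0.05538462722630294 0.05442923666474432
flange front ly -0.06555934340686416
flange front ly -0.06558609372890489
flange front ly -0.06566351048351769
flange front ly -0.06563081697873109
deck z 0.08404300764205545
deck lx -0.10159234691565443 0.09561994685786372
deck lx -0.10085028725236299 0.0959771738855605
deck lx -0.10204744301657749 0.09541174578360047
deck front ly -0.07661745821393057
deck front ly -0.0781352643047038
deck front ly -0.07679882787739588
deck front ly -0.07684908757141375
wing net 6.1566245377619e-05 -7.864490930662696e-05
```

```bash
python3 -m inch '[[-0.0025,0.0021,0.01,0,0,0.002,0],[0,0,0.015,0,0,0,0],[0,0,0.015,0,0,0,0],[0,0,0,0,0,0,0],[0,0,0,0,0,0,0]]'; python3 plan.py .4648 -.1892 .205 79.65 1
python3 -m inch '[[0,0,0.01,0,0,0,0],[0,0,0.01,0,0,0,0],[0,0,0.008,0,0,0,0],[0,0,0,0,0,0,0]]'; python3 plan.py .4648 -.1892 .13 79.65 1; python3 c.py ins1
```

```text
time: 8.9
eef_pos: [0.4654, -0.1904, 0.1642]
tool_rot: [-2.414, -2.01, 0.0]
contact_force: [0.5, -0.1, -4.0]
finger_gap: 0.0114
from [ 0.4654 -0.1904  0.1642] yaw 79.58 turn 0.07 tilt [-2.e-04  1.e-04 -1.e+00] q [-0.388  0.286 -0.113  1.172  0.    -0.207]
[0.0011, -0.0009, -0.0408, 0.0, 0.0, -0.0012]
time: 9.4
eef_pos: [0.4647, -0.1901, 0.1353]
tool_rot: [-2.412, -2.009, 0.002]
contact_force: [-0.3, 0.2, -2.6]
finger_gap: 0.0109
from [ 0.4647 -0.1901  0.1353] yaw 79.58 turn 0.07 tilt [-2.e-03  8.e-04 -1.e+00] q [-0.388  0.31  -0.161  1.102 -0.    -0.207]
[0.001, -0.0, 0.0053, 0.0, 0.0, -0.0011]
{'time': 9.4, 'eef_pos': [0.4647, -0.1901, 0.1353], 'tool_rot': [-2.4124, -2.0094, 0.0016], 'contact_force': [-0.2574, 0.2034, -2.5923], 'moment': [-0.0086, -0.0192, -0.035], 'finger_gap': 0.0109}
```

View pics/ins1.png

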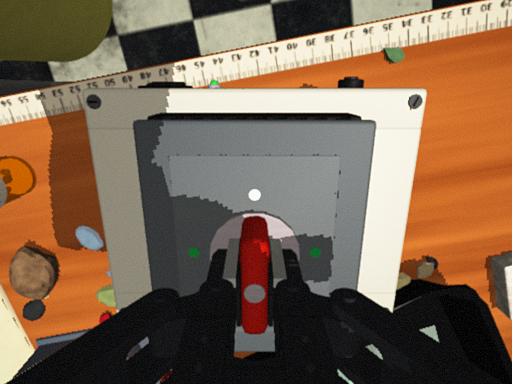

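The skirt is about 21 mm into the port with no side force, and the flange sits centred over the deck. Next I'll lower it to the seal while watching the force.

```bash
python3 -m inch '[[0,0,0.006,0,0,0,0],[0,0,0.006,0,0,0,0],[0,0,0.002,0,0,0,0],[0,0,0,0,0,0,0],[0,0,0,0,0,0,0]]'; python3 -m inch '[[0,0,0.002,0,0,0,0],[0,0,0,0,0,0,0]]';  python3 -m inch '[[0,0,0.002,0,0,0,0],[0,0,0,0,0,0,0]]'
```

```text
time: 10.07
eef_pos: [0.4655, -0.1905, 0.1225]
tool_rot: [2.414, 2.01, 0.0]
contact_force: [0.2, 0.1, -2.8]
finger_gap: 0.0111
time: 10.32
eef_pos: [0.4657, -0.1906, 0.1207]
tool_rot: [2.413, 2.01, 0.001]
contact_force: [0.6, 0.7, -0.6]
finger_gap: 0.0112
time: 10.58
eef_pos: [0.4658, -0.1906, 0.1186]
tool_rot: [2.413, 2.01, 0.001]
contact_force: [0.1, -0.1, 0.9]
finger_gap: 0.0112
```

```bash
for i in 1; do python3 -m inch '[[0,0,0.001,0,0,0,0],[0,0,0.001,0,0,0,0],[0,0,0,0,0,0,0]]'; python3 -m inch '[[0,0,0.0005,0,0,0,0],[0,0,0.0005,0,0,0,0],[0,0,0,0,0,0,0]]';python3 -m inch '[[0,0,0.0005,0,0,0,0],[0,0,0.0005,0,0,0,0],[0,0,0,0,0,0,0]]'; done | grep -E 'eef|force'
```

```text
eef_pos: [0.4658, -0.1906, 0.1165]
contact_force: [-0.2, 0.0, 2.0]
eef_pos: [0.4657, -0.1906, 0.1154]
contact_force: [0.5, -0.0, 1.7]
eef_pos: [0.4657, -0.1906, 0.1144]
contact_force: [1.1, -0.6, 2.2]
```

```bash
python3 -m inch '[[0,0,0.0005,0,0,0,0],[0,0,0.0005,0,0,0,0],[0,0,0,0,0,0,0]]'
```

```text
time: 12.08
eef_pos: [0.4657, -0.1906, 0.1134]
tool_rot: [2.414, 2.01, 0.0]
contact_force: [2.9, -0.9, 3.4]
finger_gap: 0.0114
```

```bash
python3 -m inch '[[0,0,0.0005,0,0,0,0],[0,0,0.0005,0,0,0,0],[0,0,0,0,0,0,0]]'
```

```text
time: 12.45
eef_pos: [0.4657, -0.1905, 0.1124]
tool_rot: [2.414, 2.01, 0.0]
contact_force: [2.9, -1.8, 2.9]
finger_gap: 0.0111
```

```bash
python3 -m inch '[[0,0.0007,0.0003,0,0,0,0],[0,0,0,0,0,0,0]]'; python3 -c "
from h import *
st()"
```

```text
time: 12.7
eef_pos: [0.4657, -0.1906, 0.1119]
tool_rot: [-2.414, -2.01, 0.001]
contact_force: [0.7, -1.8, 2.9]
finger_gap: 0.011
{'time': 12.7, 'eef_pos': [0.4657, -0.1906, 0.1119], 'tool_rot': [-2.4136, -2.0102, 0.001], 'contact_force': [0.6619, -1.8491, 2.8889], 'moment': [-0.2878, -0.2943, 0.0337], 'finger_gap': 0.011}
```

Lateral force is relieved; continuing down.

```bash
python3 -m inch '[[0,0,0.0005,0,0,0,0],[0,0,0.0005,0,0,0,0],[0,0,0,0,0,0,0]]'
```

```text
time: 13.08
eef_pos: [0.4658, -0.1905, 0.1109]
tool_rot: [-2.414, -2.01, 0.001]
contact_force: [0.2, -2.5, 3.9]
finger_gap: 0.011
```

```bash
python3 -m inch '[[0,0,0.0005,0,0,0,0],[0,0,0.0005,0,0,0,0],[0,0,0,0,0,0,0]]'
```

```text
time: 13.45
eef_pos: [0.4658, -0.1906, 0.1099]
tool_rot: [-2.414, -2.01, 0.001]
contact_force: [-0.5, -1.5, 4.1]
finger_gap: 0.0108
```

```bash
python3 -m inch '[[0,0,0.0005,0,0,0,0],[0,0,0.0005,0,0,0,0],[0,0,0,0,0,0,0]]'; python3 -c "
from h import *
st()"
```

```text
time: 13.82
eef_pos: [0.4658, -0.1906, 0.1095]
tool_rot: [-2.414, -2.01, 0.0]
contact_force: [-2.6, -0.3, 7.6]
finger_gap: 0.0113
{'time': 13.825, 'eef_pos': [0.4658, -0.1906, 0.1095], 'tool_rot': [-2.4139, -2.0104, 0.0004], 'contact_force': [-2.6485, -0.3319, 7.601], 'moment': [-0.234, 0.4799, 0.0379], 'finger_gap': 0.0113}
```

```bash
python3 -m inch '[[0,0,0.0005,0,0,0,0],[0,0,0,0,0,0,0]]'; python3 -c "
from h import *
st()"
```

```text
time: 14.08
eef_pos: [0.4659, -0.1906, 0.1094]
tool_rot: [2.414, 2.01, -0.0]
contact_force: [-2.7, -0.5, 9.9]
finger_gap: 0.0112
{'time': 14.075, 'eef_pos': [0.4659, -0.1906, 0.1094], 'tool_rot': [2.4138, 2.0104, -0.0001], 'contact_force': [-2.748, -0.4724, 9.8873], 'moment': [-0.0866, 0.7167, 0.0198], 'finger_gap': 0.0112}
```

```bash
python3 -m inch '[[0,0,0.0004,0,0,0,0],[0,0,0,0,0,0,0]]'; python3 -c "
from h import *
st()"
```

```text
time: 14.32
eef_pos: [0.4659, -0.1906, 0.1094]
tool_rot: [2.414, 2.01, 0.0]
contact_force: [-3.8, -0.2, 12.4]
finger_gap: 0.0109
{'time': 14.325, 'eef_pos': [0.4659, -0.1906, 0.1094], 'tool_rot': [2.4136, 2.0102, 0.0001], 'contact_force': [-3.8037, -0.1591, 12.4234], 'moment': [-0.0303, 0.8284, -0.0007], 'finger_gap': 0.0109}
```

```bash
python3 -m inch '[[0,-0.0004,0.0002,0,0,0,0],[0,0,0,0,0,0,0]]'; python3 -m inch '[[0,0,0,0,0,0.08,0],[0,0,0,0,0,0.1,0],[0,0,0,0,0,0.1,0],[0,0,0,0,0,0,0]]';python3 -c "
from h import *
st()"
```

```text
time: 14.58
eef_pos: [0.4659, -0.1906, 0.1094]
tool_rot: [2.413, 2.01, 0.001]
contact_force: [-3.5, -0.5, 12.4]
finger_gap: 0.0111
time: 15.08
eef_pos: [0.4659, -0.1904, 0.1094]
tool_rot: [2.671, 1.653, 0.002]
contact_force: [-3.7, -0.5, 12.9]
finger_gap: 0.0107
{'time': 15.075, 'eef_pos': [0.4659, -0.1904, 0.1094], 'tool_rot': [2.6707, 1.6529, 0.0015], 'contact_force': [-3.6551, -0.5037, 12.914], 'moment': [0.0969, 0.7626, -0.081], 'finger_gap': 0.0107}
```

```bash
python3 -m inch '[[0,0,0,0,0,0.14,0],[0,0,0,0,0,0.14,0],[0,0,0,0,0,0.14,0],[0,0,0,0,0,0,0]]';python3 -c "
from h import *
st()"
```

```text
time: 15.58
eef_pos: [0.4661, -0.1902, 0.1094]
tool_rot: [2.957, 1.06, 0.002]
contact_force: [-3.1, 0.3, 12.9]
finger_gap: 0.0108
{'time': 15.575, 'eef_pos': [0.4661, -0.1902, 0.1094], 'tool_rot': [2.9571, 1.06, 0.0025], 'contact_force': [-3.1136, 0.2692, 12.8715], 'moment': [0.1689, 0.6701, -0.0528], 'finger_gap': 0.0108}
```

```bash
python3 -m inch '[[0,0,0,0,0,0.14,0],[0,0,0,0,0,0.14,0],[0,0,0,0,0,0.14,0],[0,0,0,0,0,0,0]]';python3 -c "
from h import *
st()"
```

```text
time: 16.08
eef_pos: [0.4663, -0.19, 0.1094]
tool_rot: [-3.113, -0.421, -0.003]
contact_force: [-2.1, 0.8, 11.8]
finger_gap: 0.0112
{'time': 16.075, 'eef_pos': [0.4663, -0.19, 0.1094], 'tool_rot': [-3.113, -0.4206, -0.0033], 'contact_force': [-2.1159, 0.829, 11.7793], 'moment': [0.2599, 0.5121, -0.0572], 'finger_gap': 0.0112}
```

```bash
python3 -m inch '[[0,0,0.0003,0,0,0.14,0],[0,0,0,0,0,0.14,0],[0,0,0,0,0,0.13,0],[0,0,0,0,0,0.04,0],[0,0,0,0,0,0,0]]';python3 plan.py .466 -.19 .109 -10.35 1; python3 c.py lock1 hatch_cover
```

```text
time: 16.7
eef_pos: [0.4666, -0.1901, 0.1094]
tool_rot: [-3.128, 0.284, -0.004]
contact_force: [-2.3, 1.5, 13.6]
finger_gap: 0.0111
from [ 0.4666 -0.1901  0.1094] yaw -10.36 turn 0.01 tilt [ 2.7e-03  5.0e-04 -1.0e+00] q [-0.388  0.335 -0.2    1.034  0.002  1.364]
[-0.0006, 0.0001, 0.0004, 0.0, 0.0, -0.0002]
{'time': 16.7, 'eef_pos': [0.4666, -0.1901, 0.1094], 'tool_rot': [-3.128, 0.2836, -0.0042], 'contact_force': [-2.2908, 1.52, 13.606], 'moment': [0.3576, 0.5272, -0.09], 'finger_gap': 0.0111}
hatch_cover [254.2 220.6] 0.78 (0.064, [0.4671, -0.1906]) (0.085, [0.4686, -0.1818]) (0.109, [0.4704, -0.1717])
```

View pics/lock1.png

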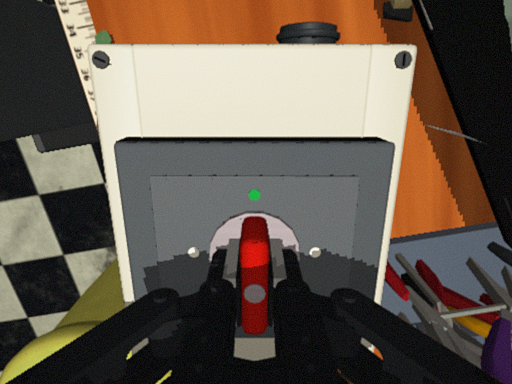

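The wing points at the green dots at (254,195), and cover and deck edges are parallel. Now I'll ease it up into the detent.

```bash
python3 -m inch '[[0,0,-0.001,0,0,0,0],[0,0,-0.001,0,0,0,0],[0,0,-0.001,0,0,0,0],[0,0,0,0,0,0,0]]';python3 -c "
from h import *
st()"; python3 -m inch '[[0,0,-0.001,0,0,0,0],[0,0,0,0,0,0,0]]'
```

```text
time: 17.3
eef_pos: [0.4665, -0.1901, 0.1107]
tool_rot: [-3.128, 0.283, -0.002]
contact_force: [2.9, 3.4, 4.0]
finger_gap: 0.0109
{'time': 17.3, 'eef_pos': [0.4665, -0.1901, 0.1107], 'tool_rot': [-3.1277, 0.2831, -0.0023], 'contact_force': [2.9256, 3.3888, 4.0069], 'moment': [0.456, -0.7132, -0.0999], 'finger_gap': 0.0109}
time: 17.55
eef_pos: [0.466, -0.1903, 0.1117]
tool_rot: [-3.128, 0.284, -0.001]
contact_force: [2.7, 2.1, 3.1]
finger_gap: 0.011
```

```bash
python3 -m inch '[[0,0,-0.0005,0,0,0,0],[0,0,-0.0005,0,0,0,0],[0,0,0,0,0,0,0]]'; python3 plan.py .466 -.19 .109 -10.35 1|head -1
```

```text
time: 17.92
eef_pos: [0.4657, -0.1905, 0.1126]
tool_rot: [-3.129, 0.284, -0.0]
contact_force: [3.3, 2.2, 3.9]
finger_gap: 0.0109
from [ 0.4657 -0.1905  0.1126] yaw -10.37 turn 0.02 tilt [ 0.  0. -1.] q [-0.388  0.332 -0.194  1.045  0.     1.363]
```

```bash
python3 -m inch '[[0,0,-0.0005,0,0,0,0],[0,0,0,0,0,0,0]]'; python3 -c "
from h import *
st()"
```

```text
time: 18.18
eef_pos: [0.4657, -0.1905, 0.113]
tool_rot: [-3.129, 0.284, 0.0]
contact_force: [3.8, 1.6, 2.1]
finger_gap: 0.0112
{'time': 18.175, 'eef_pos': [0.4657, -0.1905, 0.113], 'tool_rot': [-3.1287, 0.284, 0.0002], 'contact_force': [3.7866, 1.6206, 2.1278], 'moment': [0.3588, -0.8097, 0.0555], 'finger_gap': 0.0112}
```

```bash
python3 -m inch '[[0,0,-0.0005,0,0,0,0],[0,0,-0.0003,0,0,0,0],[0,0,0,0,0,0,0]]'; python3 plan.py .466 -.19 .109 -10.35 1|head -1
```

```text
time: 18.55
eef_pos: [0.4657, -0.1905, 0.1131]
tool_rot: [-3.129, 0.284, 0.001]
contact_force: [4.8, 1.3, -4.3]
finger_gap: 0.011
from [ 0.4657 -0.1905  0.1131] yaw -10.37 turn 0.02 tilt [-6.e-04  2.e-04 -1.e+00] q [-0.388  0.332 -0.193  1.047 -0.     1.364]
```

It holds at 0.1131 m against an upward pull, 3.7 mm above the stop, so it is in the detent. Next I'll unload it, open and retreat.

```bash
python3 -m inch '[[0.0005,0,0.0005,0,0,0,0],[0,0,0,0,0,0,0.15],[0,0,0,0,0,0,0.3],[0,0,0,0,0,0,0.6],[0,0,0,0,0,0,0.6]]'; python3 -m inch '[[0,0,-0.015,0,0,0,0.6],[0,0,-0.03,0,0,0,0.6],[0,0,-0.04,0,0,0,0.7],[0,0,-0.05,0,0,0,0.8],[0,0,0,0,0,0,0.8],[0,0,0,0,0,0,0.8]]'; python3 c.py fin1 wing_grip port
python3 -c "
from h import *
for c in ['scene','top']:
    p,d=camera(c);cv2.imwrite(f'pics/{c}2.png',p)
z=np.load('pics/fin1.npz');p=cv2.imread('pics/fin1.png');d=z['d'];fx,fy,cx,cy=z['k']
vv,uu=np.mgrid[0:384,0:512]
W=(np.stack([(uu-cx)/fx*d,(vv-cy)/fy*d,d],-1)-z['t'])@z['R'];H=W[...,2]
g=(H>.07)&(H<.15)&(uu>120)&(uu<400)&(vv<250);h,e=np.histogram(H[g],bins=np.arange(.07,.15,.002));print([(round(a,3),int(b)) for a,b in zip(e,h) if b>30])
"
```

```text
time: 19.18
eef_pos: [0.4656, -0.1907, 0.1132]
tool_rot: [3.129, -0.284, -0.002]
contact_force: [0.7, -0.0, -0.4]
finger_gap: 0.0512
time: 19.92
eef_pos: [0.4662, -0.1906, 0.249]
tool_rot: [3.128, -0.284, 0.001]
contact_force: [0.3, 0.4, -0.8]
finger_gap: 0.0678
{'time': 19.925, 'eef_pos': [0.4662, -0.1906, 0.249], 'tool_rot': [3.1283, -0.2838, 0.0014], 'contact_force': [0.2673, 0.3768, -0.8312], 'moment': [0.0661, -0.0185, 0.0508], 'finger_gap': 0.0678}
wing_grip [256.5 186.2] 0.75 (0.064, [0.4656, -0.2114]) (0.085, [0.4666, -0.2051]) (0.109, [0.4677, -0.1978])
[(np.float64(0.07), 36), (np.float64(0.072), 44), (np.float64(0.074), 35), (np.float64(0.08), 130), (np.float64(0.082), 6240), (np.float64(0.084), 7028), (np.float64(0.086), 179), (np.float64(0.092), 123), (np.float64(0.094), 44), (np.float64(0.098), 128), (np.float64(0.1), 56), (np.float64(0.102), 38), (np.float64(0.104), 2557), (np.float64(0.106), 11261), (np.float64(0.108), 1158), (np.float64(0.11), 930), (np.float64(0.112), 79), (np.float64(0.114), 41), (np.float64(0.116), 57), (np.float64(0.118), 42), (np.float64(0.12), 61), (np.float64(0.122), 55), (np.float64(0.124), 83), (np.float64(0.126), 151), (np.float64(0.128), 51), (np.float64(0.13), 46), (np.float64(0.132), 44), (np.float64(0.134), 31), (np.float64(0.136), 57), (np.float64(0.138), 144), (np.float64(0.14), 428), (np.float64(0.142), 248), (np.float64(0.146), 32)]
```

View pics/fin1.png

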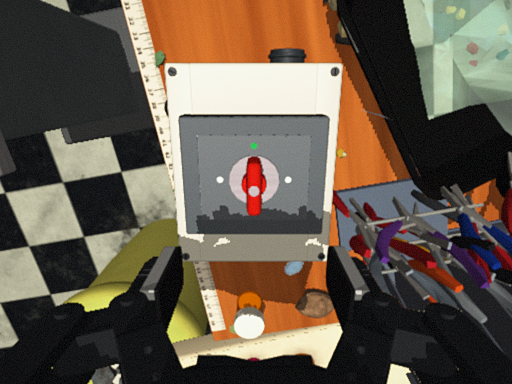

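View pics/scene2.png

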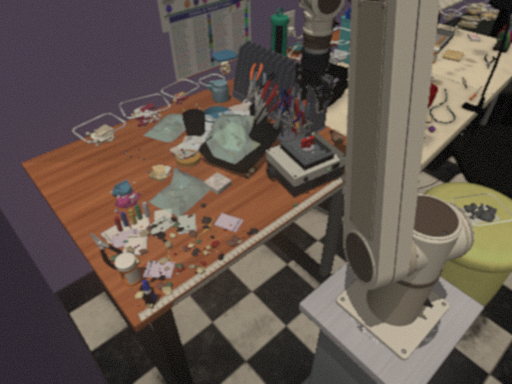

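The wing (255,186) lies across the cover at the green dots. The flange top is at about 0.107 m, about 8 mm below where it would rest on an uncompressed seal, so the cover is held down. The jars, glue and stone have not moved. Handing in.

```bash
python3 -c "
from h import *
print(job.close_job()); st()"
```

```text
the job is handed in; nothing more can be done
None
the job is handed in; nothing more can be done
```

The hatch cover is back in the port and locked. I lifted it by the red wing, lowered it into the port and pressed it down until it stopped. The stop came about 11 mm below first contact with the seal, and the push there never read above about 14 N. I then turned the wing a quarter turn clockwise, eased it up into the detent and let go. I handed the job in just after 20 s on the robot's clock; the hand-in reports no verdict.

**Last checks:**
- **Detent:** easing off, the cover rose 3.7 mm (3.5 mm expected), then held against a light upward pull, reading about -4 N.
- **After release:** the wing stood across the cover at the green dots. The flange stayed about 8 mm below where it would rest on the uncompressed seal.
- **Surroundings:** the jars, glue and stone looked unmoved in the last wrist and scene pictures, and the gripper was clear of everything.

**Checks that disagreed:**
- The first top and scene estimate of the port was about 1 cm off in y from the wrist camera. I used the wrist measurement, and the fit confirmed it.
- Wrist-camera heights read about 1 mm low.
- During pressing and turning there were small sideways forces of 3 to 5 N, and I eased them with shifts of under 1 mm.

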